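# Pin the moulding clamp shut

## Task

Fold the hinged metal frame of the clamp down over the dark moulding, then take the long pin (the one with the straight cylindrical grip) out of the wooden rack and push it down through the hole in the frame and on through the hole in the base, until its collar presses the frame fully shut. Finish while holding: keep the pin gripped and keep pushing it down firmly, so that the frame stays pressed shut; do not let go. Leave the short ball-headed pin, the jar and the brush where they are.

Things in the scene. Friction and masses are not known exactly. Their poses are not given: they have to be found in the camera images.
- clamp: lower half of the clamp, fixed: plywood base 200 mm (its x) by 120 mm (y), 20 mm high, with a 40 mm high, 50 mm wide block along its front (-x) edge; a dark moulding with a gold vein lies across it (70 mm wide, 160 mm long, top 41 mm above the table). Origin: centre of the underside, on the table. z up; x points from the front block to the hinge
- base_hole (a point): centre of the upper mouth of the vertical hole in the base's front block: on the clamp's middle line, 65 mm in front (-x) of the clamp's origin and 40 mm above the table. Hole 13 mm in diameter, straight down through the block to the table. Its axes are those of the clamp
- frame_hinge (a point): middle of the frame's hinge line, along the clamp's y, 85 mm behind (+x of) the clamp's origin, 46 mm above the table. The frame is a flat aluminium rectangle with a window, 8 mm thick, 120 mm wide, reaching 175 mm from this line to the front; its mid-plane passes through this line. Shut, its underside is 42 mm and its top 50 mm above the table
- frame (a joint): angle of the hinged frame: 0 fully shut (level), larger more open, stop at 1.25. Stiff sprung hinge: it stays where it is left while open; pushed fully shut and let go it springs back to about 0.15 and waits there for the pin, whose collar then presses it shut. Pushing it fully shut takes about 6 N at the hole, and a pin merely resting in it does not keep it shut
- frame_hole (a point): centre of the hole in the frame's front cross bar (bar from 125 to 175 mm from the hinge line, 120 mm wide), on its upper (outer) face, 150 mm from the hinge line, on the middle line. Hole 17 mm in diameter through the 8 mm bar. Moves with the frame; exactly over the base hole when shut
- rack: plain wooden block fixed to the table, 60 mm (x) by 150 mm (y) by 50 mm high, with two 13 mm vertical through holes at y = -40 mm and y = +40 mm; one holds the long pin, the other the short pin (either way round). Origin: centre of the underside, on the table
- pin: the long aluminium pin, about 0.05 kg, 101 mm long, round: nose tapering from 4 to 10 mm over the lowest 10 mm, shank 10 mm up to 45 mm, collar 26 mm in diameter from 45 to 51 mm, then a straight grip 16 mm in diameter up to 101 mm. Origin: nose tip; z along the pin to the grip. It stands in the rack, collar on its top, tip 5 mm above the table; home in the clamp the tip is also 5 mm above the table
- pin_tip (a point): tip of the long pin's nose (the pin's origin)
- pin_grip (a point): point on the long pin's axis, 78 mm above its tip, a good height to grip the 16 mm cylinder
- short_pin: bystander: short aluminium pin with a ball head 26 mm in diameter, standing in the other rack hole, ball top 81 mm above the table (the long pin's top: 106 mm). Its shank is only 18 mm long. Origin at the lower end of its shank, 32 mm above the table. Leave it alone
- jar: bystander: small glass jar with a metal cap, 56 mm in diameter, 65 mm high, standing on the table beyond the work. Origin: centre of its underside
- brush: bystander: a 200 mm paint brush lying on the table between the clamp and the rack, roughly pointing away from the robot. Origin: the middle of its underside
Things that resemble listed ones, but are neither listed nor needed, are in the scene too. Leave any red look-alike of the pin alone. There is more than one size of the clamp; the job needs the largest.

How it is judged (in metres and radians):
On the way, in this order (a step that is already met when the one before it is completed fails the run):
1. the frame is folded down (joint below 0.22 rad) (value of joint frame below 0.22 rad), for 0.2 s.
2. the long pin's nose is at least 10 mm inside the base hole (z of pin_tip in the frame of base_hole below -0.01 m and horizontal distance between pin_tip and base_hole below 0.006 m), for 0.1 s.
At the end, for the whole second after the job is handed in: Frame shut (within 0.025 rad); long pin upright (0.12 rad) in both holes, tip 32 mm or more below the base hole's mouth and within 5 mm of its axis, gripped (over 3 N) and pressing on the clamp (over 3 N); short pin moved under 30 mm, jar and brush under 40 mm (value of joint frame below 0.025 rad and z of pin_tip in the frame of base_hole below -0.032 m and horizontal distance between pin_tip and base_hole below 0.005 m and angle between pin's own z axis and vertical below 0.12 rad and contact force between pin and clamp above 3 N and contact force between the fingers and pin above 3 N and distance of short_pin from where it was at the start of the episode below 0.03 m and distance of each of jar, brush from where it was at the start of the episode below 0.04 m); the arm keeps its last pose, push and grip.
It fails at once if the short pin is moved more than 30 mm (distance of short_pin from where it was at the start of the episode above 0.03 m).
It fails at once if the jar is moved more than 40 mm (distance of jar from where it was at the start of the episode above 0.04 m).
It fails at once if the brush is moved more than 40 mm (distance of brush from where it was at the start of the episode above 0.04 m).
It also fails if it takes over 64 s, if anything falls off the work surface, if the arm or the gripper's body presses on something with over 40 N, if the wrist force passes 120 N, or if a joint passes its speed limit or range.

## Robot

A 6-joint arm with a two-finger parallel gripper is mounted at the origin on the work surface. World frame = base frame: x ahead of the robot, y to its left, z up, the work surface at z = 0. Lengths are in mm, angles in rad, forces in N, time in s.
With the tool pointing down it reaches from about 275 to 750 mm from the base axis. Payload 10.2 kg.
Tool frame: the origin (TCP) lies at the very end of the fingers, on their centre line; the grasp point (between the pads) lies 19 mm behind it (ctrl.hold_point_z is the distance from the TCP to the grasp point, in mm); z points along the fingers, y is the direction in which the jaws open and shut (so a half turn about z gives the same grasp; the last joint's range is limited). The gripper opens to 85 mm and grips with 20 to 120 N. Pads are 22 mm wide; open, the fingers measure 114 mm over their backs; the gripper's body (76 mm by 85 mm) begins 54 mm behind the grasp point. The pads swing forward as they close: fully open they stand 13 mm farther back than shut.
Start: joints at [-0.223, 0.313, 1.498, -0, 1.331, -0.223], TCP at [525.006, -0.013, 231.294] pointing down, gripper open.
Joint ranges: [-2.94, 2.94], [-0.97, 2.17], [0.19, 2.56], [-1.23, 4.37], [0.02, 3.11], [-2.88, 2.88]. Speed limits (rad/s): [2.39, 2.39, 3.01, 3.14, 3.14, 3.14].

## Interface

Orientations are given as a unit quaternion [w, x, y, z].
In Python, from rig import readout, cams, workorder, spotter, ctrl gives the robot as it stands.
- The arm moves only by the tool step_arm, never from a script. Its argument "plan" is text: rows parted by semicolons, each of 5 numbers parted by spaces: the shift along the tool's x, y, z in cm, then the turn about the tool's z in degrees, then the opening in per cent of the stroke, from 0 (shut) to 100 (fully open). In form: x y z twist gripper; .... A call has 1 to 10 rows; each row is the pose to reach, as a shift and turn from the pose commanded when the call began, along the tool's axes at that moment; what a row does not reach only later rows make up. A row lasts 1/10 s, in which the tool goes at most 50 mm and 8.59 degrees, less where a joint would pass 70% of its speed; a pose out of reach is approached as far as the arm can. A call with a gripper value outside its range is refused whole. The fingers move at their own pace and stop on an object; "grip_force" is the grip in N (left out, the last holds). Time passes only in rows, so rows that repeat a pose let the fingers close. It gives the time, the measured TCP pose, the force and the opening at its end, in the units of the state.
- readout.sense(): the state, without advancing time (a new reading comes with each control period).
- cams.capture(name): name is "scene" or "side" or "wrist"; returns (picture, depth): 420x560x3 uint8, red, green, blue; 420x560 float32, mm along the optical axis (not along the pixel's ray), 0 where there is no reading.
- cams.camera_info(name): a dict with "vfov" (degrees; the focal length in pixels is half the picture's height over the tangent of half this angle, whatever the lens; pixels are square), "cx", "cy" (the principal point, pixels), "rvec" (rotation vector, rad) and "tvec" (3), from world to camera coordinates, as OpenCV has them. Camera axes: x right, y down, z forward; pixel columns grow to the right and rows downward; lengths in mm; the calibration is good to about 2 mm. A picture is of the moment at which its call begins: read the wrist's pose just before it. camera_info takes no time and is no camera call; for the wrist camera it gives the pose at the moment of the call.
- workorder.finish_job(): hands the job in, once; it reports no verdict.
Trained networks look in the newest picture that a camera, given by its name, has taken for a name from the list of things; names that differ only in an ending like _2 or _b are one class to them, and where a whole thing is asked for, a point or a joint stands for the part that bears it (a point fixed in the world has none). Each returns a list of dicts, best first, with "conf" (0 to 1); they miss things now and then, are a little off and sometimes report something else, mostly with a low value. They report only what shows in the picture. A call takes as long as a camera call. They do not tell look-alikes from the thing itself.
- spotter.regions_of(camera, target): "pixels" (420x560 bool, what is visible of it) and "extent" ([centre column, centre row, width, height] in pixels, round what is visible of it).
The state is a dict: "time_s": time; "joints": joint angles; "dq": joint speeds; "tau": joint torques, N m; "eef_pos": TCP position; "ee_rot": TCP orientation; "force": force on the tool from outside, world axes, zero at the start; "wrist_torque": the same for the moment, N m; "grip_width": opening from 0.0 (shut) to 1.0 (fully open).
Only numpy, scipy, OpenCV 4.12 (cv2) and the standard library are available. Lean on these libraries where they do the work, as an engineer would, in place of code of your own. Each camera call takes 0.05 s, during which the arm holds its last target. There are 200 camera calls.

## Working session

There is one attempt and no reset: what is moved stays moved. The work goes in short steps, Python scripts to look and compute and a tool call to move; the robot and the scene stay as the last step left them, time stands still between calls to the robot, and variables do not carry over. Pictures are saved under pics/ and viewed, about 8 in all and at most 12, crops included, and the job is handed in when it is done.

Besides the shell and the picture viewer there is one more tool, called after "Request:" by a JSON object that holds its "op" and its "data". step_arm: Moves the arm, as the interface text tells. Its arguments: {"type":"object","properties":{"plan":{"type":"string"},"grip_force":{"type":"number"}},"required":["plan"]}

```bash
mkdir -p pics; cat > h.py <<'E'
import numpy as np, cv2
from rig import readout, cams, workorder, spotter, ctrl
def cam(n):
    i=cams.camera_info(n); R,_=cv2.Rodrigues(np.array(i['rvec'],float)); f=210/np.tan(np.radians(i['vfov'])/2)
    return R,np.array(i['tvec'],float).ravel(),f,i['cx'],i['cy']
def cloud(n,d,c=None):
    R,t,f,cx,cy=c or cam(n); v,u=np.mgrid[:420,:560]
    P=np.stack([(u-cx)/f*d,(v-cy)/f*d,d],-1)
    return (P-t)@R
def proj(n,X,c=None):
    R,t,f,cx,cy=c or cam(n); p=np.asarray(X,float)@R.T+t
    return np.stack([p[...,0]/p[...,2]*f+cx,p[...,1]/p[...,2]*f+cy],-1)
def save(n,img): cv2.imwrite('pics/'+n,np.ascontiguousarray(img[...,::-1]))
E
python3 - <<'E'
from h import *
ims=[]
for n in ['scene','side']:
    p,d=cams.capture(n); np.savez('pics/'+n,p=p,d=d); ims.append(p)
    print(n,cams.camera_info(n))
    C=cloud(n,d)
    for t in ['clamp','frame','pin','rack','short_pin','jar','brush']:
        for r in spotter.regions_of(n,t)[:4]:
            m=r['pixels']&(d>0); print(t,round(r['conf'],2),np.round(r['extent']),np.round(np.median(C[m],0)) if m.any() else '')
save('a.png',ims[0]);save('b.png',ims[1])
print(ctrl.hold_point_z,readout.sense()['time_s'],readout.sense()['ee_rot'])
E
```

```text
scene {'vfov': 51.84882022890566, 'cx': 275.14438666190176, 'cy': 205.6044785695406, 'rvec': array([ 2.00279687,  1.37859803, -0.57656403]), 'tvec': array([-232.395628  , -286.06038309, 1523.74508511])}
clamp 0.91 [330. 206.  75.  96.] [571. 188.  42.]
clamp 0.84 [422. 248.  67.  66.] [768. 348.  33.]
clamp 0.68 [307. 159.  57.  32.] [315. 214.  35.]
frame 0.88 [304. 155.  57.  34.] [305. 223.  37.]
frame 0.59 [334. 198.  64.  78.] [560. 191. 105.]
frame 0.58 [422. 244.  62.  50.] [749. 347.  39.]
frame 0.33 [175. 250.  12.  21.] [ 590. -229.   73.]
pin 0.74 [168. 287.  14.  26.] [ 680. -267.   61.]
pin 0.73 [176. 250.  10.  20.] [ 590. -229.   75.]
rack 0.75 [195. 262.  66.  40.] [ 612. -192.   48.]
short_pin 0.5 [209. 246.  17.  22.] [ 601. -151.   80.]
short_pin 0.2 [176. 247.   9.  19.] [ 590. -229.   73.]
jar 0.69 [303. 297.  22.  34.] [799.  10.  58.]
brush 0.98 [258. 222.  40.  55.] [538.  -3.  17.]
side {'vfov': 47.00993864886072, 'cx': 283.3825260456897, 'cy': 208.1258461563562, 'rvec': array([ 2.04189003, -0.53424563,  0.27252412]), 'tvec': array([-456.81962673,  216.537369  ,  811.04150998])}
clamp 0.93 [261. 188.  90.  78.] [546. 159.  34.]
clamp 0.74 [298. 157.  60.  36.] [744. 326.  30.]
clamp 0.73 [159. 220.  76.  53.] [310. 201.  31.]
frame 0.96 [262. 167.  78.  43.] [562. 147. 114.]
frame 0.91 [298. 155.  57.  22.] [740. 340.  38.]
frame 0.65 [158. 212.  76.  42.] [297. 208.  38.]
pin 0.69 [379. 267.  16.  34.] [ 578. -238.   77.]
pin 0.69 [434. 272.  18.  42.] [ 669. -275.   59.]
rack 0.55 [370. 281.  74.  72.] [ 569. -224.   45.]
short_pin 0.58 [360. 243.  11.  26.] [ 590. -159.   78.]
jar 0.97 [381. 202.  30.  36.] [772.  -3.  40.]
brush 0.73 [277. 247.  87.  40.] [512. -14.  16.]
brush 0.16 [379. 267.  12.  36.] [ 578. -238.   77.]
18.700000000000003 0.8 [-1.93967268e-05  7.07119622e-01  7.07093940e-01 -1.22154051e-05]
```

View pics/a.png

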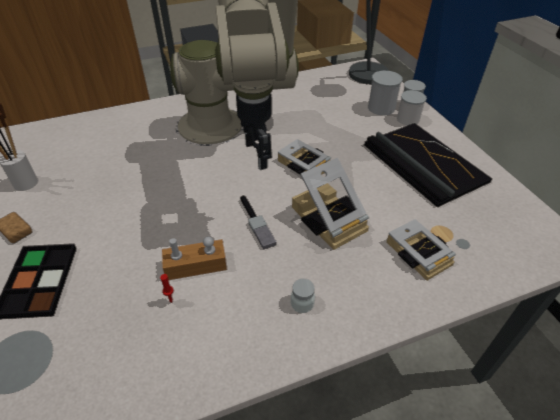

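View pics/b.png

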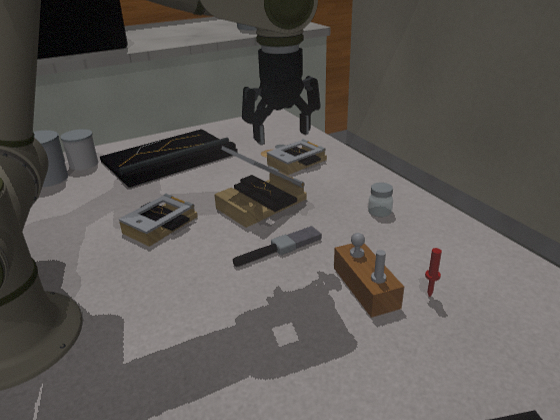

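Scene: the large clamp with its open frame is at (330,206); smaller, shut clamps are at (304,155) and (422,248). Pin candidates: the grey cylinder in the rack at (176,250), the ball-headed pin at (209,246) and a red look-alike at (168,287). I choose the grey cylinder at (176,250), which is (379,267) in the side view. Next I measure from depth and check the choice in a crop.

```bash
python3 - <<'E'
from h import *
out=[]
for n in ['scene','side']:
    z=np.load(f'pics/{n}.npz'); C=cloud(n,z['d']); C[z['d']<=0]=-999
    A=C.reshape(-1,3)
    near=lambda c,r,lo,hi: A[(np.hypot(A[:,0]-c[0],A[:,1]-c[1])<r)&(A[:,2]>lo)&(A[:,2]<hi)]
    print(n,'table z',np.median(near((400,-200),60,-30,30)[:,2]))
    F=near((560,180),150,58,180); F=F[F[:,2]<175]
    for _ in range(4):
        m=F.mean(0); w=np.linalg.svd(F-m,full_matrices=False)[2][2]; F=F[abs((F-m)@w)<6]
    w*=np.sign(w[2]); print('frame plane',len(F),m,w,'tilt',np.arccos(w[2]),'normal yaw',np.degrees(np.arctan2(w[1],w[0])),'zrange',F[:,2].min(),F[:,2].max())
    print(' top pts',np.round(F[F[:,2]>F[:,2].max()-8].mean(0)))
    B=near((560,180),140,30,48); r=cv2.minAreaRect(B[:,:2].astype(np.float32)); print('slab30-48',r)
    B=near((600,-190),100,44,56); r=cv2.minAreaRect(B[:,:2].astype(np.float32)); print('rack top',len(B),r)
    for nm,c in (('pin',(584,-233)),('short',(596,-155))):
        P=near(c,25,60,120); print(nm,len(P),P.mean(0),P[:,2].max())
    p=z['p']; c=(slice(130,310),slice(140,400)) if n=='scene' else (slice(130,320),slice(190,460))
    out.append(cv2.resize(p[c],(0,0),fx=2.9,fy=2.9,interpolation=cv2.INTER_CUBIC))
save('c.png',out[1])
E
```

```text
scene table z -0.38131511188427275
frame plane 1557 [561.23174632 189.62105579 110.75037753] [0.57322833 0.12707409 0.80948221] tilt 0.6275266203919263 normal yaw 12.499278678217228 zrange 58.010917103734506 153.59924177528646
 top pts [511. 178. 149.]
slab30-48 ((562.0537719726562, 190.12298583984375), (186.22181701660156, 159.8638153076172), 12.085369110107422)
rack top 1129 ((616.4948120117188, -190.48391723632812), (152.09617614746094, 121.77022552490234), 86.40000915527344)
pin 114 [ 588.82872583 -228.79763367   88.35636895] 109.75325303877842
short 101 [ 601.35570773 -150.25620822   85.98999634] 96.23428745154824
side table z -0.3809810030156948
frame plane 352 [545.36068937 156.7122021  121.26993921] [0.56723166 0.11143776 0.81598399] tilt 0.6163669861248895 normal yaw 11.11471893474071 zrange 58.49131216369249 153.12102656789546
 top pts [503. 170. 149.]
slab30-48 ((557.2294311523438, 186.03579711914062), (184.13551330566406, 161.9041290283203), 12.695921897888184)
rack top 1613 ((617.6524047851562, -197.66212463378906), (153.09979248046875, 121.1089096069336), 82.35099029541016)
pin 247 [ 579.88253961 -236.29296287   86.93027954] 107.06295976520205
short 175 [ 590.43791229 -158.81503767   83.95273975] 95.18502626277383
```

View pics/c.png

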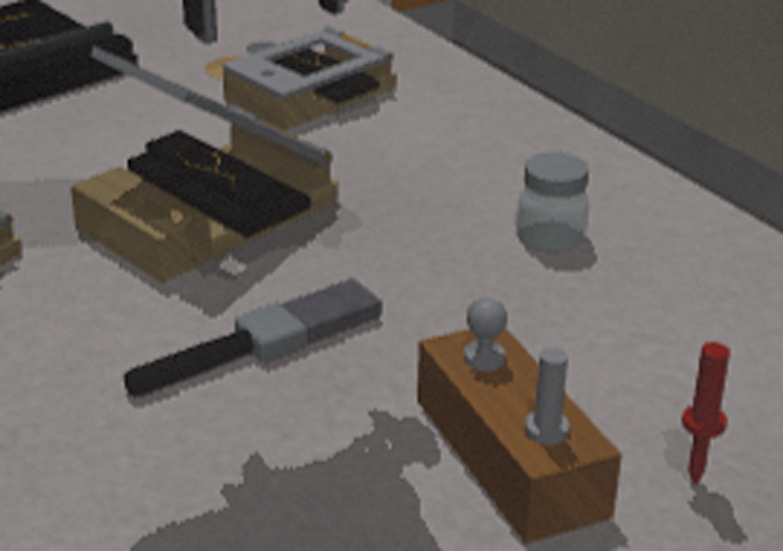

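The side crop confirms the long straight-grip pin at the front end of the rack, crop (551,395). The ball-headed pin is at (487,330) and the red look-alike stands apart at (705,400). I go above the frame with the fingers shut.

Request:
{"op": "step_arm", "data": {"plan": "17.8 -1.5 3 0 0;17.8 -1.5 3 0 0;17.8 -1.5 3 0 0;17.8 -1.5 3 0 0;17.8 -1.5 3 0 0;17.8 -1.5 3 0 0;17.8 -1.5 3 0 0;17.8 -1.5 3 0 0;17.8 -1.5 3 0 0"}}

```text
time_s: 1.7
eef_pos: [510.3, 177.2, 201.5]
ee_rot: [0.0, 0.708, 0.707, 0.0]
force: [0.2, -0.5, -1.0]
grip_width: -0.0
```

```bash
python3 - <<'E'
from h import *
p,d=cams.capture('wrist'); c=cam('wrist'); np.savez('pics/w1',p=p,d=d,R=c[0],t=c[1])
print(c[2:],-c[0].T@c[1]); save('d.png',p); s=readout.sense(); print(s['eef_pos'],s['force'],s['grip_width'],s['ee_rot'])
E
```

```text
(np.float64(322.43465734084333), 276.50412738936257, 208.1589654000327) [510.60419616 255.56429564 344.46044092]
[510.22331279 177.31342518 201.45870389] [-0.10777231  0.84571539 -0.11809503] -0.00024220372577610588 [1.07658016e-04 7.07500661e-01 7.06712666e-01 1.03286474e-04]
```

View pics/d.png

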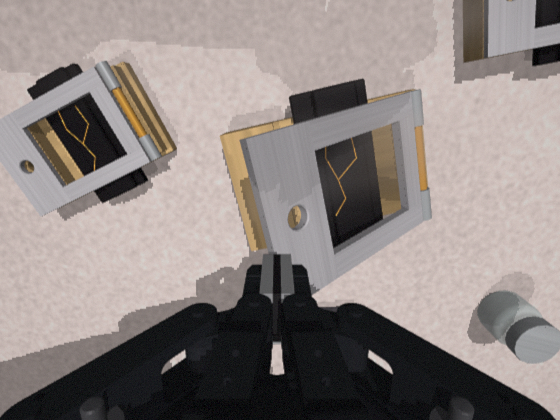

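The wrist view shows the frame hole at (297,216), the hinge tube at about (422,155) and the fingertips at (277,260). I refine the clamp pose from this depth picture.

```bash
python3 - <<'E'
from h import *
z=np.load('pics/w1.npz'); c=(z['R'],z['t'],322.4347,276.504,208.159); d=z['d']; C=cloud('wrist',d,c)
print('tip proj',proj('wrist',[510,177.2,201.5],c))
g=cv2.cvtColor(z['p'],cv2.COLOR_RGB2HSV)
m=np.zeros((420,560),bool); m[85:290,220:440]=1; m[245:,:310]=0
m&=(d>0)&(C[...,2]>52)&(C[...,2]<165)
F=C[m]
for _ in range(5):
    o=F.mean(0); w=np.linalg.svd(F-o,full_matrices=False)[2][2]; F=F[abs((F-o)@w)<3]
w*=np.sign(w[2]); print('plane',len(F),o,w,np.arccos(w[2]),np.degrees(np.arctan2(w[1],w[0])))
def ray(u,v):
    r=z['R'].T@np.array([(u-276.504)/322.4347,(v-208.159)/322.4347,1]); o0=-z['R'].T@z['t']; return o0,r
def onplane(u,v):
    o0,r=ray(u,v); return o0+r*((o-o0)@w)/(r@w)
# hole ellipse: pixels within window deviating below plane
win=np.zeros((420,560),bool); win[200:232,282:314]=1
dev=(C-o)@w; h=win&((dev<-5))
ys,xs=np.nonzero(h); print('hole px',len(xs),xs.mean(),ys.mean(),(xs.min()+xs.max())/2,(ys.min()+ys.max())/2)
hp=onplane((xs.min()+xs.max())/2,(ys.min()+ys.max())/2); print('hole',hp, 'via 297,216',onplane(297,216))
yaw=np.arctan2(w[1],w[0]); t=np.arccos(w[2]); ex=np.array([np.cos(yaw),np.sin(yaw),0])
f=np.array([ex[0]*np.cos(t),ex[1]*np.cos(t),-np.sin(t)]) # toward hinge along frame
H=hp+150*f-4*w; print('hinge',H,'tilt',t,'yaw',np.degrees(yaw)); print('base hole',H-150*ex)
E
```

```text
tip proj [275.27438856 271.18901426]
plane 15228 [556.34455958 200.95687794 112.99988859] [0.5723105  0.12739234 0.81008141] 0.6265053829649398 12.549053170098267
hole px 270 295.1666666666667 217.11851851851853 295.5 217.0
hole [523.50344461 183.79512386 138.90048425] via 297,216 [524.55843178 184.22604409 138.08738551]
hinge [639.82352887 209.68716627  47.71254569] tilt 0.6265053829649398 yaw 12.549053170098267
base hole [493.40697683 177.09585928  47.71254569]
```

Request:
{"op": "step_arm", "data": {"plan": "0 0 4 0 0;0 0 6 0 0;0 -0.2 8 0 0;0 -0.5 10 0 0;0 -0.7 11.5 0 0;0 -0.9 13 0 0;0 -1 14 0 0;0 -1 14.6 0 0;0 -1 14.6 0 0;0 -1 14.6 0 0"}}

```text
time_s: 2.75
eef_pos: [500.4, 178.0, 55.6]
ee_rot: [0.0, 0.707, 0.707, 0.0]
force: [0.6, -0.3, -0.0]
grip_width: -0.004
```

Request:
{"op": "step_arm", "data": {"plan": "0 0 -4 0 0;0 0 -8 0 0;0 0 -12 0 0;0 -0 -12 0 0;0 -0 -12 0 0"}}

```text
time_s: 3.25
eef_pos: [500.3, 178.1, 176.0]
ee_rot: [0.001, 0.707, 0.707, 0.001]
force: [0.5, -0.2, -0.2]
grip_width: -0.002
```

```bash
python3 - <<'E'
from h import *
p,d=cams.capture('wrist'); c=cam('wrist'); np.savez('pics/w2',p=p,d=d,R=c[0],t=c[1]); save('e.png',p)
C=cloud('wrist',d,c); u=proj('wrist',[493,177,65]); print(u, C[int(u[1])-15:int(u[1])+16:10,int(u[0])-20:int(u[0])+21:10].round(0)[...,2])
E
```

```text
[267.69258322 206.65575808] [[75. 74. 74. 72. 71.]
 [76. 76. 73. 38. 70.]
 [77. 74. 38. 39. 71.]
 [77. 76. 74. 73. 71.]]
```

View pics/e.png

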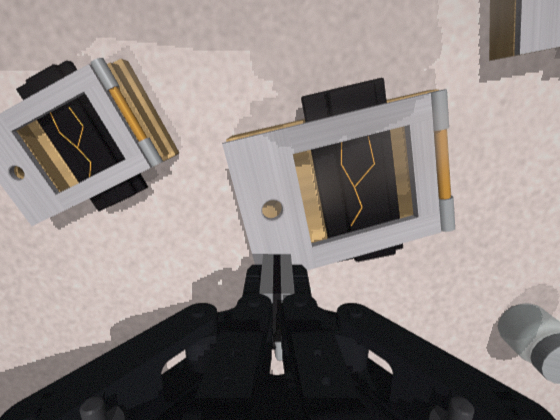

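The frame is folded to about 0.15 rad, with its hole at (272,210). I recompute the hole position from this view and get the pin from another.

```bash
python3 - <<'E'
from h import *
z=np.load('pics/w2.npz'); R,t=z['R'],z['t']; c=(R,t,322.4347,276.504,208.159); d=z['d']; C=cloud('wrist',d,c)
m=np.zeros((420,560),bool); m[85:250,225:430]=1
F=C[m&(C[...,2]>50)&(C[...,2]<90)]
for _ in range(5):
    o=F.mean(0); w=np.linalg.svd(F-o,full_matrices=False)[2][2]; F=F[abs((F-o)@w)<2]
w*=np.sign(w[2]); yaw=np.arctan2(w[1],w[0]); tl=np.arccos(w[2]); print(len(F),tl,np.degrees(yaw))
dev=(C-o)@w; win=np.zeros_like(m); win[192:228,255:290]=1
h=win&(dev<-4); ys,xs=np.nonzero(h); print(len(xs),xs.min(),xs.max(),ys.min(),ys.max())
o0=-R.T@t
def on(u,v):
    r=R.T@np.array([(u-276.504)/322.4347,(v-208.159)/322.4347,1]); return o0+r*((o-o0)@w)/(r@w)
cc=((xs.min()+xs.max())/2,(ys.min()+ys.max())/2); hp=on(*cc); print('hole',hp,'dia',np.linalg.norm(on(xs.min()-.5,cc[1])-on(xs.max()+.5,cc[1])))
for yw in (yaw,np.radians(12.55)):
    ex=np.array([np.cos(yw),np.sin(yw),0]); f=ex*np.cos(tl)-np.array([0,0,np.sin(tl)]); H=hp+150*f-4*w; print('hinge',H,'base',H-150*ex)
# hinge line from frame outline: edges of clamp in world (z>45 region) 
B=C[(C[...,2]>44)&(C[...,2]<82)&m]; 
S=C[(C[...,2]>35)&(C[...,2]<90)]; S=S[(np.hypot(S[:,0]-560,S[:,1]-190)<130)]
g=cv2.cvtColor(z['p'],cv2.COLOR_RGB2GRAY)[190:230,250:296]; save('f.png',cv2.resize(z['p'][180:240,230:310],(0,0),fx=8,fy=8,interpolation=cv2.INTER_CUBIC))
E
```

```text
14382 0.16105639441125857 12.292396714310618
300 262 282 200 219
hole [496.64553056 177.14526012  73.06317167] dia 16.947455813351755
hinge [640.6831372  208.53051497  45.06078511] base [494.12206188 176.59540575  45.06078511]
hinge [640.53995264 209.18060876  45.06078511] base [494.12393921 176.5868822   45.06078511]
```

View pics/f.png

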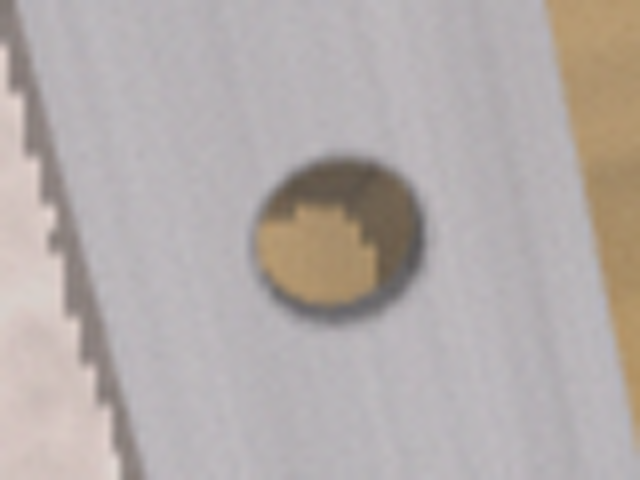

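Request:
{"op": "step_arm", "data": {"plan": "-5 1 -1 0 60;-10 2 -1 0 60;-15 3 -1 0 60;-20 4 -1 0 60;-25 5 -1 0 60;-30 6 -1 0 60;-35 7 -1 0 60;-38 8 -1 0 60;-41 8.4 -1 0 60;-41 8.4 -1 0 60"}}

```text
time_s: 4.3
eef_pos: [583.4, -235.4, 182.9]
ee_rot: [-0.001, 0.708, 0.706, -0.001]
force: [0.0, 0.7, -0.7]
grip_width: 0.604
```

Request:
{"op": "step_arm", "data": {"plan": "0 0 0 0 60;0 0 0 0 60;0 0 0 0 60"}}

```text
time_s: 4.6
eef_pos: [584.0, -230.9, 185.2]
ee_rot: [-0.0, 0.707, 0.708, 0.0]
force: [0.2, 0.8, -0.2]
grip_width: 0.602
```

```bash
python3 - <<'E'
from h import *
p,d=cams.capture('wrist'); c=cam('wrist'); s=readout.sense(); print(s['eef_pos'],s['ee_rot'])
np.savez('pics/w3',p=p,d=d,R=c[0],t=c[1]); save('g.png',p); C=cloud('wrist',d,c)
def near(cc,r,lo,hi): 
    q=C.reshape(-1,3); return q[(np.hypot(q[:,0]-cc[0],q[:,1]-cc[1])<r)&(q[:,2]>lo)&(q[:,2]<hi)]
P=near((584,-233),30,101,112); print('pin top',len(P),P.mean(0) if len(P) else '',(P.min(0)+P.max(0))/2 if len(P) else '')
for t in ('pin','short_pin'):
    for r in spotter.regions_of('wrist',t)[:3]:
        m=r['pixels']&(d>0); print(t,r['conf'],np.round(r['extent']),np.median(C[m],0),C[m].max(0))
E
```

```text
[ 584.06461856 -231.01520114  185.32333427] [-8.88717730e-05  7.06674899e-01  7.07538394e-01  1.51005417e-05]
pin top 390 [ 584.60045015 -229.80993832  106.31506843] [ 584.50406369 -230.49786474  104.98314219]
pin 0.77 [381. 136.  86.  70.] [ 680.23058472 -178.0617631    18.38635365] [ 727.24006394 -150.49838413   28.4118034 ]
pin 0.6 [276. 206.  30.  47.] [ 584.87379706 -225.99370657   85.54380774] [ 597.5137103  -217.72555793  108.82457338]
short_pin 0.62 [292. 105.  36.  34.] [ 595.83592235 -151.7541136    92.15426953] [ 612.056737   -139.74711493   97.30232041]
```

View pics/g.png

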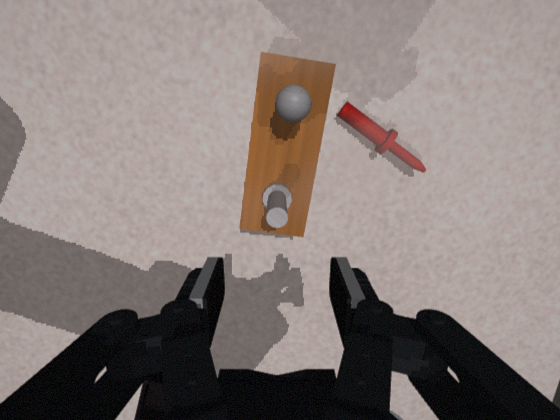

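The wrist view shows the long pin's top at (276,216), centred between the open fingers, and the ball pin at (293,103). The red look-alike now lies on the table at (381,136); it was standing before, and I never came near it. I descend and grip.

Request:
{"op": "step_arm", "data": {"plan": "0.1 0.05 3 0 60;0.1 0.05 6 0 60;0.1 0.05 9 0 60;0.1 0.05 11 0 60;0.1 0.05 12.1 0 60;0.1 0.05 12.1 0 60;0.1 0.05 12.1 0 60"}}

```text
time_s: 5.45
eef_pos: [585.0, -231.2, 65.4]
ee_rot: [0.001, 0.707, 0.707, 0.0]
force: [0.7, -0.2, 0.9]
grip_width: 0.601
```

Request:
{"op": "step_arm", "data": {"plan": "0 0 0 0 30;0 0 0 0 0;0 0 0 0 0;0 0 0 0 0;0 0 0 0 0;0 0 0 0 0;0 0 0 0 0;0 0 0 0 0", "grip_force": 90}}

```text
time_s: 6.25
eef_pos: [584.9, -231.2, 65.3]
ee_rot: [0.001, 0.707, 0.707, 0.0]
force: [0.0, 0.7, 5.3]
grip_width: 0.165
```

Request:
{"op": "step_arm", "data": {"plan": "0 0 -1 0 0;0 0 -2 0 0;0 0 -4 0 0;0 0 -6 0 0;0 0 -9 0 0;0 0 -12 0 0;0 0 -12 0 0;0 0 -12 0 0"}}

```text
time_s: 7.05
eef_pos: [584.5, -231.0, 184.9]
ee_rot: [0.0, 0.707, 0.707, 0.0]
force: [-0.1, -0.3, -1.1]
grip_width: 0.168
```

```bash
python3 - <<'E'
from h import *
s=readout.sense(); print(s['eef_pos'],s['force'],s['grip_width'])
for n in ('wrist','scene','side'):
    p,d=cams.capture(n); C=cloud(n,d); q=C.reshape(-1,3); e=s['eef_pos']
    T=q[(np.hypot(q[:,0]-e[0],q[:,1]-e[1])<25)&(q[:,2]>105)&(q[:,2]<e[2]-3)]
    print(n,len(T))
    if n!='wrist':
        u=proj(n,np.array(e)+[0,0,-30]).astype(int); out=cv2.resize(p[u[1]-50:u[1]+50,u[0]-60:u[0]+60],(0,0),fx=4,fy=4,interpolation=cv2.INTER_CUBIC); globals()[n]=out
        for lo in range(110,186,8):
            S=T[(T[:,2]>=lo)&(T[:,2]<lo+8)]
            if len(S)>3: print(lo,len(S),S.mean(0).round(1))
save('h.png',np.vstack([scene,side])[:, :])
E
```

```text
[ 584.51909531 -231.01368122  184.90135397] [-0.07686295 -0.25340652 -1.08702755] 0.16849395276002596
wrist 889
scene 84
134 13 [ 587.8 -228.6  138.3]
142 9 [ 588.1 -227.9  147.1]
150 10 [ 587.6 -228.3  153.6]
166 28 [ 593.3 -228.9  171.8]
174 18 [ 591.9 -227.3  175.1]
side 238
118 4 [ 582.2 -232.7  123.6]
126 17 [ 580.9 -233.5  130.1]
134 24 [ 580.3 -235.   138. ]
142 25 [ 580.3 -235.   145.9]
150 26 [ 580.3 -235.   154.1]
158 13 [ 580.3 -234.3  159.9]
166 80 [ 578.2 -237.9  171.7]
174 49 [ 579.7 -237.2  176.4]
```

```bash
python3 -c "
import cv2;a=cv2.imread('pics/h.png');h=a.shape[0]//2;cv2.imwrite('pics/i.png',cv2.hconcat([a[:h],a[h:]])[:,:][:, :960][:, ::1] if False else cv2.resize(cv2.hconcat([a[:h],a[h:]]),(800,333)))"
```

```text
(no output)
```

View pics/i.png

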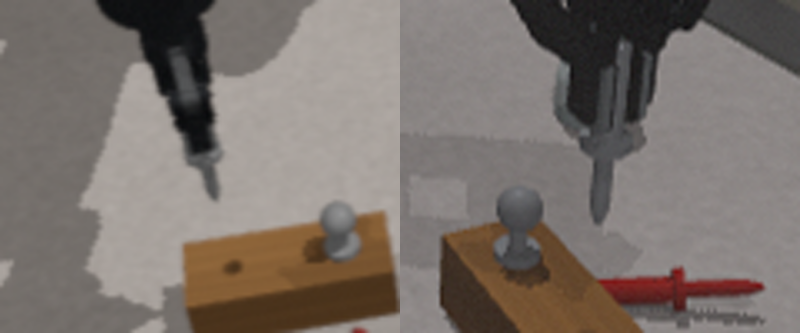

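The pin hangs upright in the fingers and its rack hole is empty. I carry it above the frame hole.

Request:
{"op": "step_arm", "data": {"plan": "4 -1 0 0 0;9 -2 0 0 0;14 -3 0 0 0;19 -4 0 0 0;24 -5 0 0 0;29 -6 0 0 0;33 -7 0 0 0;37 -8 0 0 0;40 -9 0 0 0;40.7 -9 0 0 0"}}

```text
time_s: 8.2
eef_pos: [492.9, 178.6, 183.6]
ee_rot: [-0.001, 0.706, 0.708, -0.001]
force: [0.3, -0.9, 0.2]
grip_width: 0.161
```

Request:
{"op": "step_arm", "data": {"plan": "0 0 2 0 0;0 0 3 0 0;0 0 3 0 0;0 0 3 0 0;0 0 3 0 0"}}

```text
time_s: 8.7
eef_pos: [495.0, 175.7, 154.9]
ee_rot: [0.0, 0.707, 0.707, 0.0]
force: [0.1, 0.4, -0.6]
grip_width: 0.165
```

```bash
python3 - <<'E'
from h import *
s=readout.sense(); e=np.array(s['eef_pos']); print(e,s['ee_rot'],s['force'],s['time_s'])
for n in ('scene','side'):
    p,d=cams.capture(n); q=cloud(n,d).reshape(-1,3); R,t,*_=cam(n); o=-R.T@t
    T=q[(np.hypot(q[:,0]-e[0],q[:,1]-e[1])<14)&(q[:,2]>e[2]-47)&(q[:,2]<e[2]-22)]
    dr=(o-e)[:2]/np.linalg.norm((o-e)[:2]); print(n,len(T),T.mean(0), 'axis~',T.mean(0)[:2]-4*dr,dr)
    u=proj(n,e+[0,0,-70]).astype(int); cv2.imwrite(f'pics/k{n}.png',cv2.resize(p[u[1]-40:u[1]+40,u[0]-40:u[0]+40,::-1],(400,400),interpolation=cv2.INTER_CUBIC))
a=cv2.hconcat([cv2.imread('pics/kscene.png'),cv2.imread('pics/kside.png')]); cv2.imwrite('pics/k.png',a)
E
```

```text
[494.96369723 175.66880764 154.90294143] [3.00687157e-04 7.07322065e-01 7.06891267e-01 3.76701178e-04] [ 0.1338167   0.37012955 -0.5752805 ] 8.7
scene 27 [498.74104222 176.75587691 119.49424188] axis~ [495.1999248  178.61611545] [ 0.88527936 -0.46505963]
side 43 [492.25222566 170.84964028 120.82841162] axis~ [493.71820056 174.57132237] [-0.36649373 -0.93042052]
```

View pics/k.png

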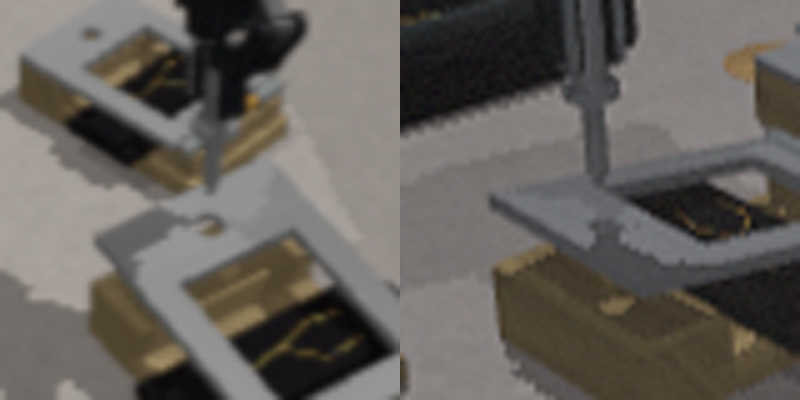

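The pin axis estimate (494.5, 176.5) matches the hole estimate (494.1, 176.6). I lower the nose through the frame hole to the base mouth.

Request:
{"op": "step_arm", "data": {"plan": "0 -0.05 1 0 0;0 -0.05 2 0 0;0 -0.05 3 0 0;0 -0.05 4 0 0;0 -0.05 5 0 0;0 -0.05 5.7 0 0;0 -0.05 6.2 0 0;0 -0.05 6.2 0 0"}}

```text
time_s: 9.6
eef_pos: [493.8, 176.0, 91.7]
ee_rot: [-0.0, 0.707, 0.707, -0.0]
force: [0.1, -0.1, -0.3]
grip_width: 0.16
```

Request:
{"op": "step_arm", "data": {"plan": "0 0 0.6 0 0;0 0 1.1 0 0;0 0 1.6 0 0;0 0 2 0 0;0 0 2.3 0 0;0 0 2.5 0 0;0 0 2.6 0 0;0 0 2.7 0 0;0 0 2.7 0 0"}}

```text
time_s: 10.5
eef_pos: [494.2, 176.0, 65.3]
ee_rot: [0.0, 0.707, 0.707, 0.0]
force: [-1.0, 0.4, 1.8]
grip_width: 0.167
```

Request:
{"op": "step_arm", "data": {"plan": "0 0 0.1 0 0;0 0 0.2 0 0;0 0 0.3 0 0;0 0 0.3 0 0", "grip_force": 110}}

```text
time_s: 10.9
eef_pos: [494.4, 176.1, 64.9]
ee_rot: [0.001, 0.707, 0.707, 0.0]
force: [-13.2, -3.1, 32.2]
grip_width: 0.156
```

Request:
{"op": "step_arm", "data": {"plan": "0 -0.05 -0.05 0 0;0 -0.05 -0.05 0 0;0 -0.05 -0.05 0 0;0 -0.05 -0.05 0 0;0 -0.05 -0.05 0 0"}}

```text
time_s: 11.4
eef_pos: [494.3, 176.1, 65.0]
ee_rot: [0.001, 0.707, 0.707, 0.001]
force: [-9.9, -2.9, 24.3]
grip_width: 0.161
```

```bash
python3 - <<'E'
from h import *
s=readout.sense(); e=np.array(s['eef_pos']); print(e,s['ee_rot'],s['force'],s['wrist_torque'],s['time_s'],s['grip_width'])
im=[]
for n in ('wrist','scene','side'):
    p,d=cams.capture(n); C=cloud(n,d); hs=cv2.cvtColor(p,cv2.COLOR_RGB2HSV); q=C.reshape(-1,3)[:]
    r=(q-[494,176.5,0])[:,:2]@np.array([[.976,-.217],[.217,.976]])
    for lab,mm in (('front bar',(abs(r[:,0])<20)&(abs(r[:,1])<55)&(np.hypot(*r.T)>22)),('side bars',(r[:,0]>25)&(r[:,0]<120)&(abs(r[:,1])>42)&(abs(r[:,1])<57))):
        Z=q[mm&(q[:,2]>35)&(q[:,2]<62)][:,2]; print(n,lab,len(Z),np.percentile(Z,[25,50,75]).round(1) if len(Z)>5 else '')
    if n!='wrist':
        u=proj(n,[505,178,60]).astype(int); im.append(cv2.resize(p[u[1]-40:u[1]+40,u[0]-40:u[0]+40],(400,400),interpolation=cv2.INTER_CUBIC))
save('m.png',np.hstack(im)); print(readout.sense()['force'])
E
```

```text
[494.28334915 176.07324493  65.0266765 ] [0.00087284 0.70702705 0.70718533 0.00094947] [-9.85866489 -2.8740666  24.32581747] [-0.37916711  1.69869305 -0.00532111] 11.4 0.1613216152968269
wrist front bar 5666 [50.  50.4 50.8]
wrist side bars 8753 [50.  50.4 50.9]
scene front bar 235 [48.4 49.5 50.7]
scene side bars 295 [48.3 49.6 50.9]
side front bar 210 [48.9 49.5 50.1]
side side bars 179 [48.8 49.3 50.1]
[-9.02491022 -2.20969411 24.69743724]
```

View pics/m.png

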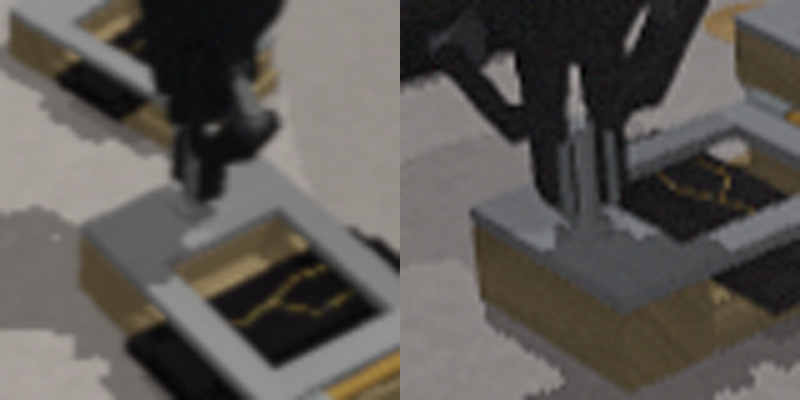

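The frame is level: its top is at 50 mm at both the front and side bars. The collar is seated, and the arm is pushing down with a steady 24 N. I hand the job in.

```bash
python3 -c "
from h import *
print(workorder.finish_job()); s=readout.sense(); print(s['eef_pos'],s['force'],s['grip_width'])"
```

```text
the job is handed in; nothing more can be done
None
the job is handed in; nothing more can be done
```

I folded the frame down, took the long pin from the rack and pushed it through the frame and base holes until its collar pressed the frame shut. I handed the job in while still gripping the pin and pushing down, at about 11.5 s of the 64 s. The hand-in reports no verdict.

**Last checks before handing in:**
- **Frame:** all three cameras put its top at about 50 mm (49.3 to 50.4), and it is equally high at the front and side bars, so it is level and shut.
- **Pin:** the fingertips are at z = 65.0 mm. The same grip height in the rack put the pin's tip at 5 mm, so it should be home. That is about 35 mm below the base hole's mouth and within about 1 mm of my estimate of its axis.
- **Forces:** the upward reaction was steady at 24 N. The gripper was set to 110 N and had closed on the pin.

**What did not agree or was not checked:**
- **Sideways force:** about 10 N remained, which suggests the pin bears lightly on one side of the hole.
- **Red look-alike:** it was standing in the first pictures and lying on the table when I reached the rack. I had never come near it, and it was still on the table when last seen.
- **Bystanders:** the short pin was still in its hole after I lifted the long one. I did not measure the jar and brush again at the end, but the arm only passed well above the brush and never came near the jar.

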